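Close and lock the drill jig over a bracket

ROBOT

A 6-joint arm with a two-finger parallel gripper is mounted at the origin on the work surface. World frame = base frame: x ahead of the robot, y to its left, z up, the work surface at z = 0. Lengths are in m, angles in rad, forces in N, time in s.
With the tool pointing down it reaches from about 0.25 to 0.775 m from the base axis. Payload 4 kg.
Tool frame: the origin (TCP) lies on the centre line of the jaws, within the pads' length; the fingertips stand 17 mm ahead of it and the grasp point (between the pads) lies 2 mm behind it; z points along the fingers, y is the line along which they close (so a half turn about z gives the same grasp; the last joint's range is limited). The gripper opens to 94 mm and grips with 3 to 60 N. Pads are 16 mm wide; open, the fingers measure 119 mm over their backs; the gripper's body (75 mm by 177 mm) begins 78 mm behind the grasp point.
Start: joints at [-1.392, 0.087, 1.371, -0, 1.684, -0.103], TCP at [0.153, -0.528, 0.223] pointing down, gripper open.
Joint ranges: [-3.1, 3.1], [-0.76, 2.03], [0.27, 2.55], [-1.08, 4.22], [0.17, 2.65], [-2.57, 2.57]. Speed limits (rad/s): [2.79, 2.79, 3.14, 3.14, 3.14, 3.14].

INTERFACE

Orientations are given as [roll, pitch, yaw] about the fixed x, y, z axes, in that order (R = Rz(yaw) Ry(pitch) Rx(roll)).
In Python, from bench import robot gives the robot as it stands.
- The arm moves only by the tool servo_tool, never from a script. Its argument "plan" is a list of rows, each a list of 7 numbers: the shift along the tool's x, y, z normalised to -1 to 1, where 1 is 0.1 m, then the turn, a rotation vector about the tool's x, y, z normalised to -1 to 1, where 1 is pi/2 rad, then the finger opening in mm, from 0 to 94. In form: [[x, y, z, ax, ay, az, gripper], ...]. A call has 1 to 12 rows; each row is the pose to reach, as a shift and turn from the pose commanded when the call began, along the tool's axes at that moment; what a row does not reach only later rows make up. A row lasts 1/12 s, in which the tool goes at most 41.7 mm and 7.16 degrees, less where a joint would pass 70% of its speed; a pose out of reach is approached as far as the arm can. A call with a number of a shift or a turn outside -1 to 1 is refused whole. A call with a gripper value outside its range is refused whole. The fingers move at their own pace and stop on an object; the grip force is fixed at half the most. Time passes only in rows, so rows that repeat a pose let the fingers close. It gives the time, the measured TCP pose, the force, the opening and the grip force at its end, in the units of the state.
- robot.get_obs(): the state, without advancing time (a new reading comes with each control period).
- robot.snapshot(name): name is "side" or "top" or "wrist"; returns the picture (420x560x3 uint8, red, green, blue); there is no depth.
- robot.camera_params(name): a dict with "camera_matrix" (3x3 intrinsics, pixels), "rvec" (rotation vector, rad) and "tvec" (3), from world to camera coordinates, as OpenCV has them; the wrist camera has in their place "tool_from_camera" (4x4, takes a point from camera to tool coordinates, whose origin is the TCP and whose axes are the flange's). Camera axes: x right, y down, z forward; pixel columns grow to the right and rows downward; lengths in m; the calibration is good to about 2 mm. A picture is of the moment at which its call begins: read the wrist's pose just before it. camera_params takes no time and is no camera call.
- robot.close_job(): hands the job in; it is judged then, once.
Trained networks look in the newest picture that a camera, given by its name, has taken for a name from the list of things; names that differ only in an ending like _2 or _b are one class to them, and where a whole thing is asked for, a point or a joint stands for the part that bears it (a point fixed in the world has none). Each returns a list of dicts, best first, with "conf" (0 to 1); they miss things now and then, are a little off and sometimes report something else, mostly with a low value. They report only what shows in the picture. A call takes as long as a camera call.
- robot.find_in(thing, camera): "extent" ([centre column, centre row, width, height] in pixels, round what is visible of it).
The state is a dict: "time": time; "joint_positions": joint angles; "qvel": joint speeds; "joint_torque": joint torques, N m; "tool_pos": TCP position; "ee_rot": TCP orientation; "wrist_force": force on the tool from outside, world axes, zero at the start; "wrist_torque": the same for the moment, N m; "width": finger opening in m; "finger_force": force on a finger pad.
Only numpy, scipy, OpenCV 4.12 (cv2) and the standard library are available. Lean on these libraries where they do the work, as an engineer would, in place of code of your own. Each camera call takes 0.05 s, during which the arm holds its last target. There are 200 camera calls.

TASK

Get the drill jig ready for drilling: push the bronze bracket that stands in the jig back along its key until it is hard against the back stop. Then press the jig's black spring plunger down and, holding it down, slide the bush plate (by the push bar right beside the plunger) past it and over the bracket, all the way to the end post, so that the plunger springs up again and locks it. Do not pick up or tip the bracket, never force the plate while it is locked, leave everything else on the bench where it is, and finish clear of the jig.

Things in the scene. Friction and masses are not known exactly. Their poses are not given: they have to be found in the camera images.
- jig: Steel drill jig bolted down. Origin: centre of its foot, on the bench. Its x points from the operator's open side to the back stop, y along the slide to the end post, z up. In mm: base x -75..75, y -145..125, top z 14; grey pedestal x -48..48, y -130..26, with guides and lips for the plate up to z 79 (lips at |x| 33..48); grey end post x -40..40, y 98..120, up to z 80.
- nest (a point): Point of the jig at x 0, y 64, z 14 mm (axes as the jig's): here lies the bracket's origin when it is home. The nest is open in front (-x) and above; it has a locating key 37 wide (y), 80 long (x), top at z 26, and a steel back stop with its face at x 44, y 30..98, up to z 54.
- bracket: Bronze bracket standing in the nest astride the key (1.5 mm play each side), 10 to 22 mm short of home at the start. Origin: underside, below its 14 mm hole; axes as the jig's. 60 wide (y), 48 high; a web 10 thick on top (z 38..48, x -28..28) on two cheeks 10 thick ending in hooks towards +x (to x 44). About 0.7 kg; it slides on the base.
- bracket_front (a point): Middle of the bracket's flat front face, on the edge of the web (bracket x -28, y 0, z 43 mm, which is 57 mm above the bench). Push here towards the jig's +x. The face is free from above as long as the bush plate is open.
- bush_plate (a joint): Travel of the bush plate in m along the jig's +y: 0 = open (locked by the plunger at the start), 0.080 = against the end post, over the bracket. Steel plate 80 wide (x), 185 long, 10 thick, its top 75 mm above the bench, with a drill bush at the front and a push bar across it. It takes 2 to 5 N to slide.
- push_face (a point): Middle of the upright face of the push bar that looks to the jig's -y (towards the plunger). The bar is 60 wide (x), 10 thick (y) and stands 35 mm above the plate (top 110 mm above the bench); this point is 95 mm above the bench. At the open position the face is 19 mm in jig +y from the plunger's axis. It moves with the plate.
- plunger (a joint): How far the spring plunger is pressed, in m: 0 = up, 0.010 = fully down; 4 N at the top, 9 N at the bottom. Up, its shoulder locks the plate at 0 or 0.080 (2 mm play). Pressed over 6.5 mm, the plate can slide past; once it has moved 4 mm or more it keeps the plunger down at 6 mm by itself, until at 0.078 to 0.080 the second hole lets it spring up.
- plunger_top (a point): Centre of the top of the plunger's black mushroom head (diameter 32 mm, on the jig's y -69 mm, x 0): 95 mm above the bench when up, 85 mm when fully down. It moves with the plunger.
- spare_bracket: A second, equal bracket standing on the bench beyond the end post, to be left alone (origin as the first).
- slip_bush: Small steel slip bush, 24 across, 20 high, standing on the front ledge of the jig's base, to be left alone (origin under its centre).
- plug_gauge: Plug gauge 108 long, 16 thick, lying on the bench in front of the jig, to be left alone (origin below its middle, x along it).
- chip_brush: Chip brush, 200 long, 42 wide, 20 high, lying on the bench behind the jig, to be left alone (origin below its middle, x along it).
- screwdriver: Screwdriver lying on the bench to the right of the jig, to be left alone (origin below its middle, x along it).
- bottle_a: Square white fluid bottle with a blue collar and a yellow tip, 74 x 74 x 228, on the left, to be left alone (origin under its centre).
- bottle_b: The same kind of bottle, on the right, to be left alone.

How it is judged:
By the outcome, as a careful person would: the job done as asked, in the order asked, and still so for the second after the job is handed in, with the robot touching nothing.
It also fails if it takes over 45 s, if anything falls off the work surface, if the arm or the gripper's body presses on something with over 40 N, if the wrist force passes 120 N, or if a joint passes its speed limit or range.

## Working session

There is one attempt and no reset: what is moved stays moved. The work goes in short steps, Python scripts to look and compute and a tool call to move; the robot and the scene stay as the last step left them, time stands still between calls to the robot, and variables do not carry over. Pictures are saved under pics/ and viewed, at most 10 in all, crops included, and the job is handed in when it is done.

Besides the shell and the picture viewer there is one more tool, called after "Call:" as name([rows], argument=value, ...), one row to a line, values as JSON. servo_tool: Moves the arm, as the interface text tells. Scaled input: -1 to 1 covers 0.1 m each way for a shift and pi/2 rad each way for a turn. Its arguments: {"type":"object","properties":{"plan":{"type":"array","items":{"type":"array","items":{"type":"number"}}}},"required":["plan"]}

```bash
mkdir -p pics; ls
cat > h.py <<'E'
import numpy as np, cv2
from bench import robot
def save(cam,name):
    im=robot.snapshot(cam); cv2.imwrite(f'pics/{name}.png',cv2.cvtColor(im,cv2.COLOR_RGB2BGR)); return im
def cam(name):
    p=robot.camera_params(name); K=np.array(p['camera_matrix'],float)
    if 'rvec' in p:
        R=cv2.Rodrigues(np.array(p['rvec'],float))[0]; t=np.array(p['tvec'],float).ravel()
    else:
        from scipy.spatial.transform import Rotation as Ro
        o=robot.get_obs(); T=np.eye(4); T[:3,:3]=Ro.from_euler('xyz',o['ee_rot']).as_matrix(); T[:3,3]=o['tool_pos']
        M=np.linalg.inv(T@np.array(p['tool_from_camera'])); R=M[:3,:3]; t=M[:3,3]
    return K,R,t
def ray(c,u,v,z):
    K,R,t=c; d=R.T@np.linalg.inv(K)@np.array([u,v,1.]); C=-R.T@t
    return C+d*(z-C[2])/d[2]
def proj(c,P):
    K,R,t=c; q=(K@(R@np.atleast_2d(P).T+t[:,None])).T; return q[:,:2]/q[:,2:]
E
python3 - <<'E'
from h import *
print(robot.get_obs())
for c in ['top','side']:
    save(c,c+'0')
    C=cam(c); print(c,'campos',-C[1].T@C[2])
    for n in ['jig','bracket','bush_plate','push_face','plunger_top','plunger','slip_bush','bottle_a','spare_bracket']:
        print(n,[(np.round(d['extent']).tolist(),round(d['conf'],2)) for d in robot.find_in(n,c)][:3])
E
```

```text
pics
{'time': 0.0, 'joint_positions': array([-1.39207009e+00,  8.79531831e-02,  1.37222947e+00, -3.44504622e-06,
        1.68362529e+00, -1.03081279e-01]), 'qvel': array([ 5.61311685e-04, -1.29948985e-03,  3.10578821e-04, -8.26577441e-05,
       -3.18874500e-04, -7.40653558e-04]), 'joint_torque': array([ 1.69593745e-04, -3.40177989e+01, -3.02425504e+01,  7.18668429e-02,
        3.29808611e-02, -1.85307904e-04]), 'tool_pos': array([ 0.15286313, -0.52779442,  0.22131773]), 'ee_rot': array([-3.13938878e+00, -2.24544064e-04,  2.81806884e-01]), 'wrist_force': array([1.29466515, 0.11724252, 0.10218387]), 'wrist_torque': array([ 0.00115158, -0.0724929 , -0.03662303]), 'finger_force': 0.0, 'width': 0.09404961456474002}
top campos [ 0.45185043 -0.01186772  1.36357046]
jig [([319.0, 218.0, 124.0, 80.0], 0.81)]
bracket [([286.0, 214.0, 30.0, 33.0], 0.58)]
bush_plate [([339.0, 224.0, 76.0, 46.0], 0.57)]
push_face [([342.0, 226.0, 76.0, 46.0], 0.65)]
plunger_top [([340.0, 218.0, 16.0, 10.0], 0.62), ([230.0, 191.0, 35.0, 34.0], 0.42)]
plunger [([340.0, 222.0, 6.0, 14.0], 0.48)]
slip_bush []
bottle_a [([341.0, 224.0, 78.0, 44.0], 0.6), ([98.0, 198.0, 50.0, 36.0], 0.56), ([433.0, 195.0, 50.0, 35.0], 0.56)]
spare_bracket [([339.0, 223.0, 8.0, 11.0], 0.2)]
side campos [ 0.50442474 -0.79788972  0.92815334]
jig [([269.0, 272.0, 73.0, 108.0], 0.81)]
bracket [([274.0, 239.0, 28.0, 22.0], 0.55)]
bush_plate [([265.0, 284.0, 41.0, 74.0], 0.8), ([326.0, 284.0, 15.0, 68.0], 0.71)]
push_face [([263.0, 284.0, 45.0, 71.0], 0.68)]
plunger_top [([269.0, 275.0, 14.0, 18.0], 0.46)]
plunger [([269.0, 275.0, 7.0, 15.0], 0.64)]
slip_bush []
bottle_a [([316.0, 366.0, 44.0, 82.0], 0.94), ([269.0, 118.0, 28.0, 68.0], 0.83)]
spare_bracket [([264.0, 285.0, 43.0, 74.0], 0.32)]
```

View pics/top0.png

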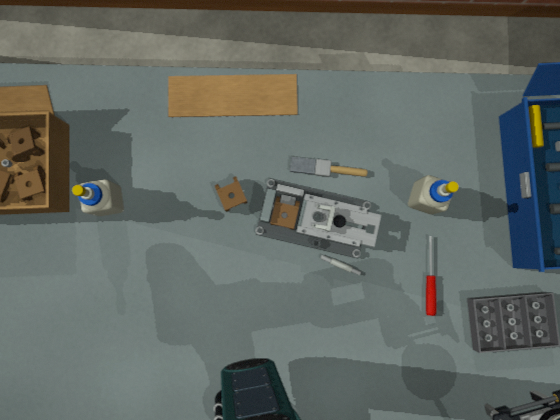

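View pics/side0.png

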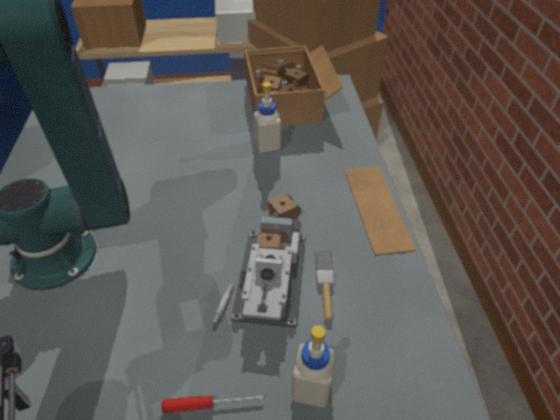

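The top view (image up is +x, left is +y) shows the jig at about (319,218), turned roughly -13°. The plunger is at (340,221) and the bracket at (285,214). The side view agrees. I'll take a first pose estimate from the bolts and the plunger.

Run:
```python
from h import *
C=cam('top')
for n,u,v,z in [('plunger',339.5,221.5,.095),('b1',270,183,.018),('b2',260,230,.018),('b3',367,205,.018),('b4',355,253,.018),('bracket hole',285,214,.062),('bottle_b',433,195,.1),('spare',230,193,.048)]:
    print(n,np.round(ray(C,u,v,z),4))
im=cv2.imread('pics/top0.png')[160:280,200:400]
cv2.imwrite('pics/c0.png',cv2.resize(im,None,fx=4,fy=4,interpolation=cv2.INTER_CUBIC))
print(robot.camera_params('wrist'))
```

```text
plunger [ 0.5367 -0.1742  0.095 ]
b1 [ 0.6376 -0.0042  0.018 ]
b2 [0.5161 0.0188 0.018 ]
b3 [ 0.5857 -0.2544  0.018 ]
b4 [ 0.4623 -0.2241  0.018 ]
bracket hole [ 0.5548 -0.0432  0.062 ]
bottle_b [ 0.605  -0.3994  0.1   ]
spare [0.6061 0.0956 0.048 ]
{'camera_matrix': array([[315.46227573,   0.        , 278.16910167],
       [  0.        , 315.46227573, 211.8522754 ],
       [  0.        ,   0.        ,   1.        ]]), 'tool_from_camera': array([[ 8.72832674e-04, -9.58588658e-01, -2.84792948e-01,
         8.32884233e-02],
       [ 9.99999618e-01,  8.47907705e-04,  2.10811511e-04,
         8.63429130e-04],
       [ 3.93966110e-05, -2.84793023e-01,  9.58589032e-01,
        -1.62917702e-01],
       [ 0.00000000e+00,  0.00000000e+00,  0.00000000e+00,
         1.00000000e+00]])}
```

View pics/c0.png

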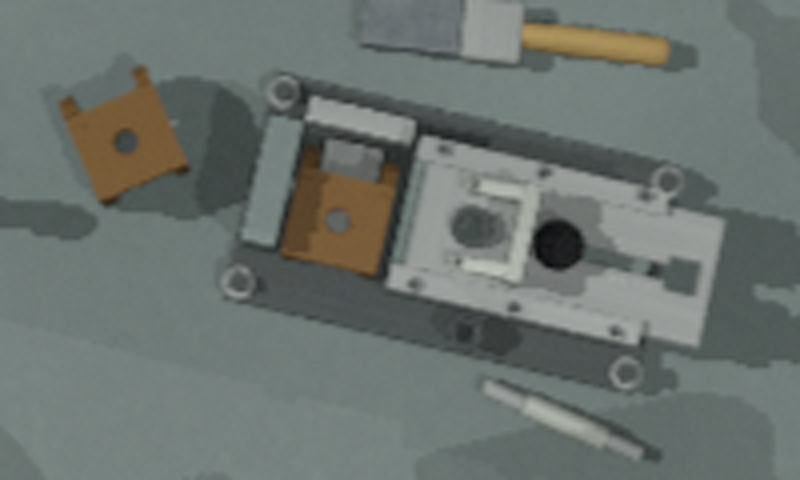

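The crop shows the plunger head at (339.5,221), with the push bar just to its left. The bracket sits short of the stop, with its web edge towards the bottom. From the bolts the jig origin is about (0.5525,-0.106) at yaw -0.21, which puts the plunger within 2 mm of where I saw it. I'll move the arm over to the jig.

Call:
servo_tool([
  [1, -0.82, 0, 0, 0, 0, 0],
  [1, -0.82, 0, 0, 0, 0, 0],
  [1, -0.82, 0, 0, 0, 0, 0],
  [1, -0.82, 0, 0, 0, 0, 0],
])

```text
time: 1.33
tool_pos: [0.229, -0.4175, 0.2231]
ee_rot: [-3.141, -0.003, 0.287]
wrist_force: [1.0, -0.3, 0.1]
width: 0.0707
finger_force: 0.0
```

Call:
servo_tool([
  [1, -0.82, 0, 0, 0, 0, 0],
  [1, -0.82, 0, 0, 0, 0, 0],
  [1, -0.82, 0, 0, 0, 0, 0],
  [1, -0.82, 0, 0, 0, 0, 0],
])

```text
time: 1.67
tool_pos: [0.3021, -0.311, 0.223]
ee_rot: [-3.141, -0.003, 0.288]
wrist_force: [0.1, -0.4, 0.3]
width: 0.044
finger_force: 0.0
```

Call:
servo_tool([
  [1, -0.82, 0, 0, 0, 0, 0],
  [1, -0.82, 0, 0, 0, 0, 0],
  [1, -0.82, 0, 0, 0, 0, 0],
  [1, -0.82, 0, 0, 0, 0, 0],
])

```text
time: 2.0
tool_pos: [0.3753, -0.2045, 0.2228]
ee_rot: [-3.14, -0.003, 0.289]
wrist_force: [0.7, 0.1, 0.0]
width: 0.0176
finger_force: 0.0
```

Call:
servo_tool([
  [1, -0.82, 0, 0, 0, 0, 0],
  [1, -0.82, 0, 0, 0, 0, 0],
  [1, -0.82, 0, 0, 0, 0, 0],
  [1, -0.82, 0, 0, 0, 0, 0],
])

```text
time: 2.33
tool_pos: [0.4484, -0.0983, 0.2224]
ee_rot: [-3.14, -0.002, 0.288]
wrist_force: [-0.5, -0.6, -0.5]
width: -0.0
finger_force: 0.0
```

Call:
servo_tool([
  [0.5, -0.39, 0.2, 0, 0, -0.69, 0],
  [0.5, -0.39, 0.2, 0, 0, -0.69, 0],
  [0.5, -0.39, 0.2, 0, 0, -0.69, 0],
  [0.5, -0.39, 0.2, 0, 0, -0.69, 0],
  [0.5, -0.39, 0.2, 0, 0, -0.69, 0],
  [0.5, -0.39, 0.2, 0, 0, -0.69, 0],
  [0.5, -0.39, 0.2, 0, 0, -0.69, 0],
  [0.5, -0.39, 0.2, 0, 0, -0.69, 0],
  [0.5, -0.39, 0.2, 0, 0, -0.69, 0],
  [0.5, -0.39, 0.2, 0, 0, -0.69, 0],
  [0.5, -0.39, 0.2, 0, 0, -0.69, 0],
])

```text
time: 3.25
tool_pos: [0.4831, -0.052, 0.2024]
ee_rot: [3.142, 0.001, 1.362]
wrist_force: [-0.5, 0.6, -0.8]
width: 0.0003
finger_force: 0.0
```

Run:
```python
from h import *
C=cam('wrist'); im=save('wrist','w1')
cv2.imwrite('pics/w1b.png',cv2.resize(cv2.imread('pics/w1.png'),(800,600),interpolation=cv2.INTER_CUBIC))
np.savez('w1.npz',K=C[0],R=C[1],t=C[2])
for n in ['bracket','bracket_front','plunger_top','push_face']:
    print(n,[(np.round(d['extent']).tolist(),round(d['conf'],2)) for d in robot.find_in(n,'wrist')][:2])
o=robot.get_obs();print(o['time'],o['tool_pos'],o['ee_rot'],o['wrist_force'],o['width'])
```

```text
bracket [([350.0, 176.0, 78.0, 62.0], 0.86)]
bracket_front [([352.0, 179.0, 82.0, 66.0], 0.92)]
plunger_top [([370.0, 317.0, 7.0, 13.0], 0.59)]
push_face [([362.0, 305.0, 75.0, 153.0], 0.59)]
3.5 [ 0.48314523 -0.05098024  0.20246737] [3.14154670e+00 2.26270448e-04 1.36456462e+00] [ 0.18421576 -0.16978673 -0.64386287] 0.0006391765782029357
```

View pics/w1b.png

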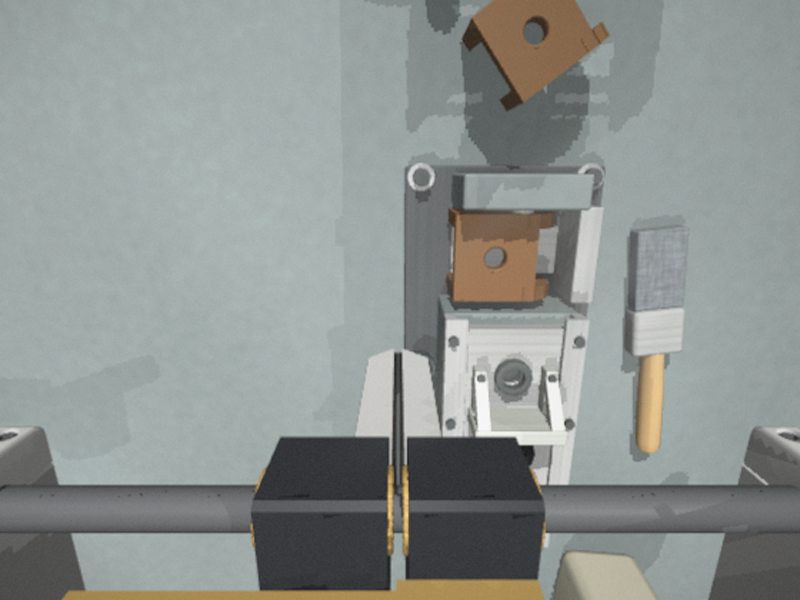

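The wrist view shows the jig nearly square to the image. In the 1.43x picture the bracket hole is at (495,258), the web front edge at u≈453, the push bar top at v≈432–443 and the lip bolts at (454,342) and (579,342).

Run:
```python
from h import *
d=np.load('w1.npz'); C=(d['K'],d['R'],d['t']); s=1/1.42857
o=np.array([.5525,-.106]); th=-.21; J=np.array([[np.cos(th),np.sin(th)],[-np.sin(th),np.cos(th)]])
for n,u,v,z in [('bolt -x+y (-66?,116)',421,177,.018),('hole',495,258,.062),('webfront a',455,212,.062),('webfront b',452,300,.062),('lip screw L',454,342,.08),('lip screw R',579,342,.08),('lip screw L2',450,424,.08),('lip R2',569,424,.08),('bush',513,375,.08),('bar L end',471,434,.11),('bar R end',565,434,.11),('post L near',465,210,.08),('post R near',592,209,.08),('stop face near',572,300,.054),('stop face far',578,210,.054)]:
    p=ray(C,u*s,v*s,z); print(n,np.round(p[:2],4),'jig mm',np.round(1000*J@(p[:2]-o),1))
```

```text
bolt -x+y (-66?,116) [0.5165 0.0191] jig mm [-61.3 114.9]
hole [ 0.5537 -0.0423] jig mm [-12.1  62.5]
webfront a [ 0.5323 -0.0062] jig mm [-40.6  93.4]
webfront b [ 0.5198 -0.0657] jig mm [-40.4  32.6]
lip screw L [ 0.5149 -0.0896] jig mm [-40.2   8.2]
lip screw R [ 0.5979 -0.1071] jig mm [44.6  8.4]
lip screw L2 [ 0.5013 -0.1512] jig mm [-40.7 -54.9]
lip R2 [ 0.5849 -0.1689] jig mm [ 44.8 -54.7]
bush [ 0.5508 -0.1222] jig mm [  1.7 -16.2]
bar L end [ 0.5132 -0.1423] jig mm [-30.8 -43.7]
bar R end [ 0.5728 -0.1549] jig mm [ 30.  -43.6]
post L near [ 0.5367 -0.0042] jig mm [-36.7  96.2]
post R near [ 0.6141 -0.0199] jig mm [42.3 97. ]
stop face near [ 0.6049 -0.086 ] jig mm [47.  30.5]
stop face far [ 0.6151 -0.0231] jig mm [43.9 94.2]
```

The origin moves by about 2 mm to (0.5537,-0.1078). The web front is at jig x ≈ -42, so the bracket is about 14 mm short of home, which is within the stated range. I'll lower the closed fingers in front of it.

Call:
servo_tool([
  [0.23, 0, 0, 0, 0, 0, 0],
  [0.23, 0, 0.35, 0, 0, 0, 0],
  [0.23, 0, 0.7, 0, 0, 0, 0],
  [0.23, 0, 1, 0, 0, 0, 0],
  [0.23, 0, 1, 0, 0, 0, 0],
])

```text
time: 3.92
tool_pos: [0.483, -0.0272, 0.0956]
ee_rot: [-3.128, 0.001, 1.366]
wrist_force: [-1.5, -0.2, -0.1]
width: 0.0004
finger_force: 0.0
```

Call:
servo_tool([
  [0, 0, 0.2, 0, 0, 0, 0],
  [0, 0, 0.37, 0, 0, 0, 0],
  [0, 0.05, 0.37, 0, 0, 0, 0],
  [0, 0.1, 0.37, 0, 0, 0, 0],
  [0, 0.15, 0.37, 0, 0, 0, 0],
  [0, 0.2, 0.37, 0, 0, 0, 0],
  [0, 0.2, 0.37, 0, 0, 0, 0],
])

```text
time: 4.5
tool_pos: [0.5097, -0.0328, 0.0673]
ee_rot: [3.138, 0.0, 1.365]
wrist_force: [0.3, 0.1, -0.2]
width: 0.0004
finger_force: 0.0
```

Call:
servo_tool([
  [0, 0.03, 0, 0, 0, 0, 0],
  [0, 0.05, 0, 0, 0, 0, 0],
  [0, 0.07, 0, 0, 0, 0, 0],
  [0, 0.09, 0, 0, 0, 0, 0],
  [0, 0.11, 0, 0, 0, 0, 0],
  [0, 0.12, 0, 0, 0, 0, 0],
  [0, 0.13, 0, 0, 0, 0, 0],
  [0, 0.14, 0, 0, 0, 0, 0],
  [0, 0.14, 0, 0, 0, 0, 0],
  [0, 0.14, 0, 0, 0, 0, 0],
])

```text
time: 5.33
tool_pos: [0.5187, -0.0345, 0.0656]
ee_rot: [-3.136, 0.0, 1.366]
wrist_force: [-5.9, 1.0, 5.6]
width: 0.0006
finger_force: 3.6
```

Call:
servo_tool([
  [0, 0.01, -0.01, 0, 0, 0, 0],
  [0, 0.02, -0.01, 0, 0, 0, 0],
  [0, 0.03, -0.01, 0, 0, 0, 0],
  [0, 0.04, -0.01, 0, 0, 0, 0],
  [0, 0.05, -0.01, 0, 0, 0, 0],
  [0, 0.05, -0.01, 0, 0, 0, 0],
])

```text
time: 5.83
tool_pos: [0.526, -0.0361, 0.0661]
ee_rot: [-3.141, 0.0, 1.366]
wrist_force: [-3.2, 0.5, -0.8]
width: 0.0002
finger_force: 1.6
```

Call:
servo_tool([
  [0, 0.01, 0, 0, 0, 0, 0],
  [0, 0.02, 0, 0, 0, 0, 0],
  [0, 0.03, 0, 0, 0, 0, 0],
  [0, 0.03, 0, 0, 0, 0, 0],
])

```text
time: 6.17
tool_pos: [0.5274, -0.0362, 0.066]
ee_rot: [-3.137, -0.0, 1.366]
wrist_force: [-6.4, 1.3, 2.0]
width: 0.0008
finger_force: 3.7
```

Call:
servo_tool([
  [0, 0.01, 0, 0, 0, 0, 0],
  [0, 0.02, 0, 0, 0, 0, 0],
  [0, 0.03, 0, 0, 0, 0, 0],
  [0, 0.03, 0, 0, 0, 0, 0],
])

```text
time: 6.5
tool_pos: [0.5275, -0.0361, 0.0658]
ee_rot: [-3.13, -0.0, 1.366]
wrist_force: [-14.2, 3.2, 6.6]
width: 0.0005
finger_force: 7.2
```

The bracket has stopped moving and the force is climbing to 14 N at finger x ≈ -40.3, where -40.5 was expected, so it is home. I'll back off and rise.

Call:
servo_tool([
  [0, -0.3, 0, 0, 0, 0, 0],
  [0, -0.3, 0, 0, 0, 0, 0],
  [0, -0.3, -0.35, 0, 0, 0, 0],
  [0, -0.3, -0.7, 0, 0, 0, 0],
  [0, -0.3, -1, 0, 0, 0, 0],
])

```text
time: 6.92
tool_pos: [0.5045, -0.0316, 0.1694]
ee_rot: [3.136, 0.0, 1.366]
wrist_force: [0.5, -0.2, 0.0]
width: 0.0003
finger_force: 0.0
```

Call:
servo_tool([
  [-0.35, 0.1, -0.1, 0, 0, 0, 0],
  [-0.7, 0.2, -0.1, 0, 0, 0, 0],
  [-1, 0.3, -0.1, 0, 0, 0, 0],
  [-1, 0.3, -0.1, 0, 0, 0, 0],
  [-1, 0.3, -0.1, 0, 0, 0, 0],
])

```text
time: 7.33
tool_pos: [0.5131, -0.1372, 0.1775]
ee_rot: [3.137, 0.001, 1.363]
wrist_force: [0.5, 0.3, 0.1]
width: 0.0003
finger_force: 0.0
```

Run:
```python
from h import *
C=cam('wrist'); im=save('wrist','w2')
np.savez('w2.npz',K=C[0],R=C[1],t=C[2])
cv2.imwrite('pics/w2b.png',cv2.resize(cv2.imread('pics/w2.png'),(800,600),interpolation=cv2.INTER_CUBIC))
o=robot.get_obs();print(o['time'],o['tool_pos'],o['ee_rot'],o['wrist_force'])
org=np.array([.5537,-.1078]); th=-.21; J=np.array([[np.cos(th),np.sin(th)],[-np.sin(th),np.cos(th)]])
print(J@(o['tool_pos'][:2]-org))
```

```text
7.3833 [ 0.51265784 -0.13596432  0.17716053] [ 3.13864111e+00 -6.63612913e-06  1.36424013e+00] [ 0.03061719  0.6663016  -0.24237341]
[-0.03426937 -0.03610122]
```

View pics/w2b.png

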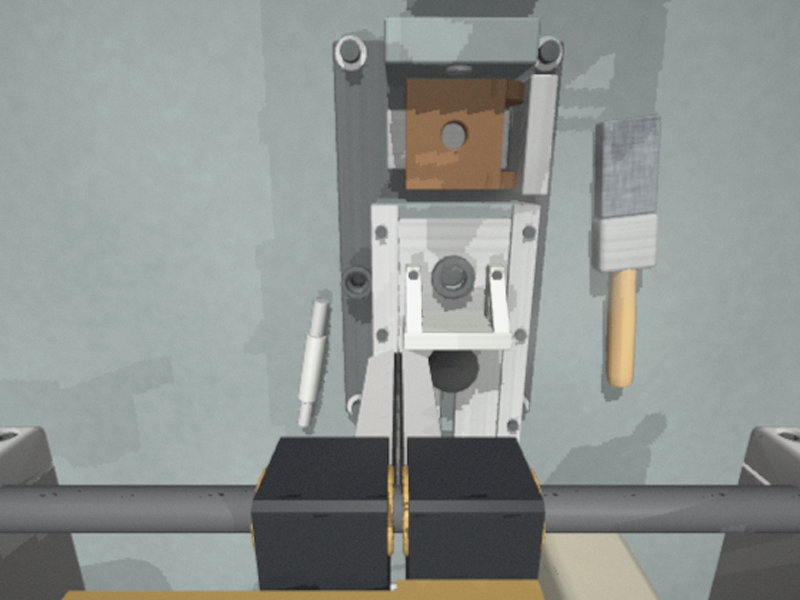

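The wrist view shows the bracket hole at (454,135) in line with the bush at (453,277), so the bracket is home. The plunger head is at about (453,366) just behind the bar, and the slip bush at (357,280) is undisturbed.

Run:
```python
from h import *
d=np.load('w2.npz'); C=(d['K'],d['R'],d['t']); s=.7
o=np.array([.5537,-.1078]); th=-.21; J=np.array([[np.cos(th),np.sin(th)],[-np.sin(th),np.cos(th)]])
for n,u,v,z in [('hole',454,135,.062),('plR',478,368,.095),('plBot',455,392,.095),('bush',453,277,.08),('barL',405,335,.11),('barR',511,335,.11),('bar bottom of face',455,348,.11)]:
    p=ray(C,u*s,v*s,z); print(n,'jig mm',np.round(1000*J@(p[:2]-o),1))
P=np.array([[0,-69,95],[0,-50,110],[0,-50,95]])/1000.
for p in P: print(proj(C,np.r_[o+J.T@p[:2],p[2]])/s)
```

```text
hole jig mm [-0.1 64.1]
plR jig mm [ 15.2 -68.1]
plBot jig mm [  2.1 -83.9]
bush jig mm [  0.2 -16.2]
barL jig mm [-28.7 -41.6]
barR jig mm [ 29.1 -41.5]
bar bottom of face jig mm [ -1.2 -49.2]
[[452.46228534 369.36084826]]
[[457.0734783  349.39647041]]
[[453.68458308 339.48544601]]
```

Every predicted point matches to within 1 mm. I'll go over the plunger and down to just above its head.

Call:
servo_tool([
  [-0.35, 0.34, 0, 0, 0, 0, 0],
  [-0.35, 0.34, 0, 0, 0, 0, 0],
  [-0.35, 0.34, 0.3, 0, 0, 0, 0],
  [-0.35, 0.34, 0.6, 0, 0, 0, 0],
  [-0.35, 0.34, 0.6, 0, 0, 0, 0],
  [-0.35, 0.34, 0.6, 0, 0, 0, 0],
])

```text
time: 7.88
tool_pos: [0.5373, -0.1752, 0.1157]
ee_rot: [-3.139, -0.001, 1.367]
wrist_force: [-1.3, -0.2, 0.2]
width: 0.0005
finger_force: 0.0
```

Call:
servo_tool([
  [0, 0, 0.03, 0, 0, 0, 0],
  [0, 0, 0.06, 0, 0, 0, 0],
  [0, 0, 0.09, 0, 0, 0, 0],
  [0, 0, 0.11, 0, 0, 0, 0],
  [0, 0, 0.13, 0, 0, 0, 0],
  [0, 0, 0.13, 0, 0, 0, 0],
])

```text
time: 8.38
tool_pos: [0.539, -0.1764, 0.1056]
ee_rot: [3.137, 0.0, 1.366]
wrist_force: [0.3, 2.3, 6.4]
width: 0.0003
finger_force: 3.4
```

Call:
servo_tool([
  [0, 0, 0.02, 0, 0, 0, 0],
  [0, 0, 0.035, 0, 0, 0, 0],
  [0, 0, 0.045, 0, 0, 0, 0],
  [0, 0, 0.045, 0, 0, 0, 0],
])

```text
time: 8.72
tool_pos: [0.539, -0.1765, 0.1022]
ee_rot: [3.137, 0.0, 1.366]
wrist_force: [-1.1, 1.4, 9.6]
width: 0.0003
finger_force: 4.6
```

The plunger is fully down (tip at 0.085, 9.6 N). I'll slide towards the bar and push.

Call:
servo_tool([
  [0.03, 0, 0, 0, 0, 0, 0],
  [0.06, 0, 0, 0, 0, 0, 0],
  [0.09, 0, 0, 0, 0, 0, 0],
  [0.11, 0, 0, 0, 0, 0, 0],
  [0.13, 0, 0, 0, 0, 0, 0],
  [0.145, 0, 0, 0, 0, 0, 0],
  [0.16, 0, 0, 0, 0, 0, 0],
  [0.175, 0, 0, 0, 0, 0, 0],
  [0.19, 0, 0, 0, 0, 0, 0],
  [0.21, 0, 0, 0, 0, 0, 0],
  [0.21, 0, 0, 0, 0, 0, 0],
])

```text
time: 9.63
tool_pos: [0.5434, -0.16, 0.1027]
ee_rot: [3.134, 0.008, 1.364]
wrist_force: [-1.8, -6.4, 7.7]
width: 0.0003
finger_force: 4.4
```

Call:
servo_tool([
  [0.02, 0, 0, 0, 0, 0, 0],
  [0.04, 0, 0, 0, 0, 0, 0],
  [0.06, 0, 0, 0, 0, 0, 0],
  [0.08, 0, 0, 0, 0, 0, 0],
  [0.1, 0, 0, 0, 0, 0, 0],
  [0.1, 0, 0, 0, 0, 0, 0],
])

```text
time: 10.13
tool_pos: [0.5454, -0.1492, 0.102]
ee_rot: [3.135, 0.006, 1.364]
wrist_force: [0.5, -4.8, 4.1]
width: 0.001
finger_force: 2.7
```

Call:
servo_tool([
  [0.05, 0, 0, 0, 0, 0, 0],
  [0.1, 0, 0, 0, 0, 0, 0],
  [0.15, 0, 0, 0, 0, 0, 0],
  [0.2, 0, 0, 0, 0, 0, 0],
  [0.25, 0, 0, 0, 0, 0, 0],
  [0.3, 0, 0, 0, 0, 0, 0],
  [0.35, 0, 0, 0, 0, 0, 0],
  [0.4, 0, 0, 0, 0, 0, 0],
  [0.45, 0, 0, 0, 0, 0, 0],
  [0.5, 0, 0, 0, 0, 0, 0],
  [0.53, 0, 0, 0, 0, 0, 0],
  [0.56, 0, 0, 0, 0, 0, 0],
])

```text
time: 11.13
tool_pos: [0.5569, -0.0941, 0.1014]
ee_rot: [3.136, 0.005, 1.364]
wrist_force: [0.6, -5.4, 4.3]
width: 0.0004
finger_force: 2.9
```

Call:
servo_tool([
  [0.02, 0, 0, 0, 0, 0, 0],
  [0.04, 0, 0, 0, 0, 0, 0],
  [0.06, 0, 0, 0, 0, 0, 0],
  [0.08, 0, 0, 0, 0, 0, 0],
  [0.1, 0, 0, 0, 0, 0, 0],
  [0.1, 0, 0, 0, 0, 0, 0],
])

```text
time: 11.63
tool_pos: [0.5579, -0.0871, 0.1009]
ee_rot: [3.137, 0.011, 1.364]
wrist_force: [-2.5, -12.4, 4.8]
width: 0.0006
finger_force: 6.7
```

Call:
servo_tool([
  [0.01, 0, 0, 0, 0, 0, 0],
  [0.02, 0, 0, 0, 0, 0, 0],
  [0.03, 0, 0, 0, 0, 0, 0],
  [0.03, 0, 0, 0, 0, 0, 0],
])

```text
time: 11.97
tool_pos: [0.5579, -0.087, 0.1009]
ee_rot: [3.138, 0.017, 1.362]
wrist_force: [-3.7, -18.7, 5.5]
width: 0.0005
finger_force: 9.8
```

The plate is hard against the post: no motion while the force rose to 19 N. I'll back off, rise clear and check.

Call:
servo_tool([
  [-0.2, 0, 0, 0, 0, 0, 0],
  [-0.2, 0, 0, 0, 0, 0, 0],
  [-0.2, 0, -0.3, 0, 0, 0, 0],
  [-0.2, 0, -0.6, 0, 0, 0, 0],
  [-0.2, 0, -1, 0, 0, 0, 0],
  [-0.2, 0, -1, 0, 0, 0, 0],
])

```text
time: 12.47
tool_pos: [0.5575, -0.0981, 0.2079]
ee_rot: [3.127, -0.0, 1.366]
wrist_force: [1.1, 0.4, 1.0]
width: 0.0005
finger_force: 0.0
```

Call:
servo_tool([
  [-0.3, -0.3, -0.3, 0, 0, 0, 0],
  [-0.6, -0.6, -0.6, 0, 0, 0, 0],
  [-0.8, -0.8, -0.6, 0, 0, 0, 0],
  [-0.8, -0.8, -0.6, 0, 0, 0, 0],
  [-0.8, -0.8, -0.6, 0, 0, 0, 0],
])

```text
time: 12.88
tool_pos: [0.4588, -0.1605, 0.2604]
ee_rot: [3.138, -0.0, 1.363]
wrist_force: [0.2, 0.1, -0.6]
width: 0.0005
finger_force: 0.0
```

Run:
```python
from h import *
C=cam('wrist'); im=save('wrist','w3')
np.savez('w3.npz',K=C[0],R=C[1],t=C[2])
cv2.imwrite('pics/w3b.png',cv2.resize(cv2.imread('pics/w3.png'),(800,600),interpolation=cv2.INTER_CUBIC))
o=np.array([.5537,-.1078]); th=-.21; J=np.array([[np.cos(th),np.sin(th)],[-np.sin(th),np.cos(th)]])
for n,p in [('pl up',(0,-69,95)),('pl 6',(0,-69,89)),('bar L top',(-30,30,110)),('bar R top',(30,30,110)),('post',(-40,98,80))]:
    p=np.array(p)/1000; print(n,proj(C,np.r_[o+J.T@p[:2],p[2]])/.7)
ob=robot.get_obs(); print(ob['time'],ob['tool_pos'],ob['wrist_force'])
S=cam('side'); save('side','s3'); im=cv2.imread('pics/s3.png')[200:340,210:340]
cv2.imwrite('pics/s3b.png',cv2.resize(im,None,fx=4,fy=4,interpolation=cv2.INTER_CUBIC))
for z in (95,89): print(z,proj(S,np.r_[o+J.T@np.array([0,-.069]),z/1000]))
```

```text
pl up [[505.08391845 280.74042718]]
pl 6 [[503.25147736 278.86474386]]
bar L top [[475.47209566 139.14683745]]
bar R top [[566.89927485 139.4934021 ]]
post [[458.44771062  35.02388539]]
12.9333 [ 0.45938193 -0.15974798  0.25902016] [-0.42135966  0.83813063  0.1381329 ]
95 [[266.72895833 272.95429946]]
89 [[266.77415555 274.56098618]]
```

View pics/w3b.png

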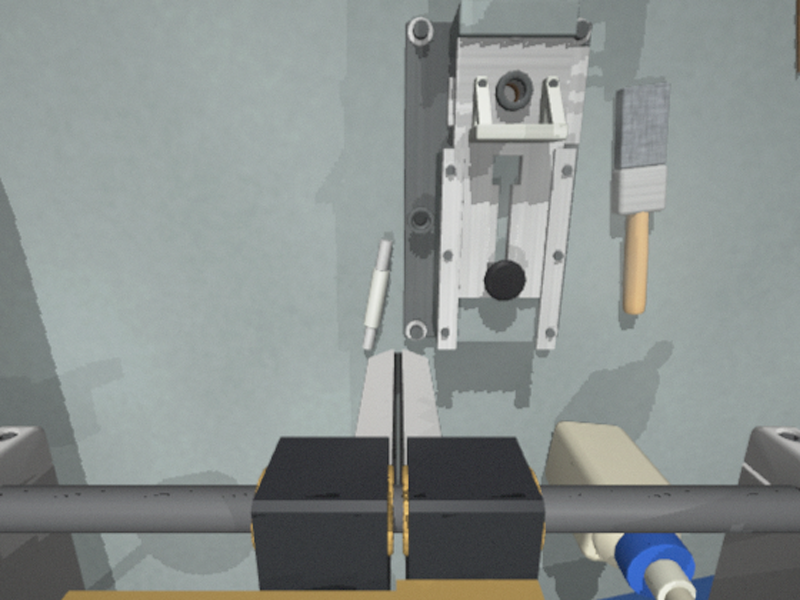

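View pics/s3b.png

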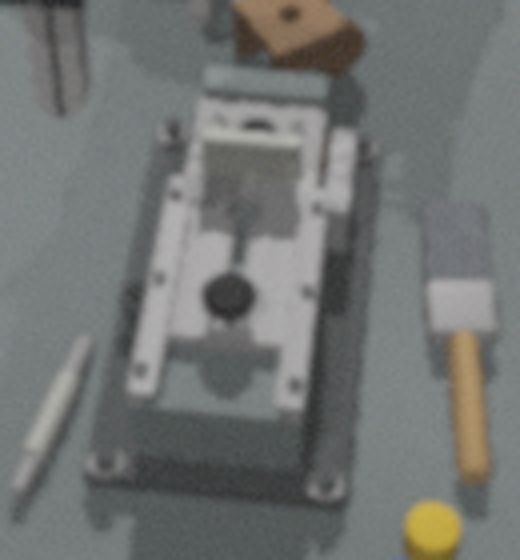

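In the wrist picture the bar (475–567,139) is exactly at the closed prediction, and the bronze shows through the bush. I'll compare the plunger's height with the first side picture.

Run:
```python
import cv2,numpy as np
for f in ('side0','s3'):
    g=cv2.imread(f'pics/{f}.png',0)[262:288,256:278].astype(int)
    for th in (45,60,75):
        n,l,s,c=cv2.connectedComponentsWithStats((g<th).astype(np.uint8))
        i=1+np.argmax(s[1:,4]); print(f,th,s[i],np.round(c[i],2))
# wrist: head circle
g=cv2.imread('pics/w3.png',0)[170:225,325:385]
n,l,s,c=cv2.connectedComponentsWithStats((g<50).astype(np.uint8)); i=1+np.argmax(s[1:,4]); print('w3',s[i],(c[i]+[325,170])/.7)
```

```text
side0 45 [13  9  3  2  4] [14.25  9.25]
side0 60 [  5   7  13  11 108] [11.02 11.98]
side0 75 [  4   6  15  13 135] [10.99 11.98]Traceback (most recent call last):
  File "<stdin>", line 6, in <module>
    return _wrapfunc(a, 'argmax', axis=axis, out=out, **kwds)
    return bound(*args, **kwds)
ValueError: attempt to get argmax of an empty sequence
```

Run:
```python
import cv2,numpy as np
for f in ('side0','s3'):
    g=cv2.imread(f'pics/{f}.png',0)[262:288,256:278].astype(int)
    for th in (65,75,85):
        n,l,s,c=cv2.connectedComponentsWithStats((g<th).astype(np.uint8))
        i=1+np.argmax(s[1:,4]); print(f,th,s[i],np.round(c[i],2))
```

```text
side0 65 [  5   7  13  11 116] [10.85 11.97]
side0 75 [  4   6  15  13 135] [10.99 11.98]
side0 85 [  4   6  16  13 165] [11.25 12.2 ]
s3 65 [ 6  8 11 10 72] [10.68 12.51]
s3 75 [ 6  7 11 11 92] [10.91 12.08]
s3 85 [  5   7  12  12 104] [10.71 12.05]
```

The plunger head is at the same height as at the start: it has moved about 0.1 px, against 1.6 px if it were still held down. So it has sprung up and locked the plate, and the arm is clear.

```bash
python3 -c "
from bench import robot; print(robot.close_job())"
```

```text
the job is handed in; nothing more can be done
None
```

The job is handed in at about 13 s: the bracket is home against the back stop, the bush plate is against the end post with the plunger up and locking it, the arm is clear of the jig, and nothing else was touched.

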